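# Unstack the printing bench: stamp, tape rolls and block to their homes

### The job

Take the pile on the printing bench apart and put each thing away: the round hand stamp standing on the ink pad inside its rim, the smaller tape roll over the pin of the small stand with the thin pin, the larger tape roll over the pin of the large stand with the thick pin, and the wooden printing block lying flat inside the steel tray. Both rolls must sit all the way down on their stands, and everything stays right way up throughout. Leave the white glue bottle standing where it is.

Things in the scene. Friction and masses are not known exactly. Their poses are not given: they have to be found in the camera images.
- block: Origin: centre of its underside; z up. Loose wooden printing block, 126 (x) by 60 (y) by 36 mm high: pale wood with a black rubber layer (122 by 56 by 8 mm) underneath. About 160 g. Bottom of the pile, on the table; its x axis runs along its length. Starts turned up to 0.6 rad either way.
- wide_roll: Origin: centre of its underside; z up. Larger loose tape roll, brown, lying flat: outer diameter 64, hole diameter 32, height 38 mm, about 90 g. At the start on top of the block.
- narrow_roll: Origin: centre of its underside; z up. Smaller loose tape roll, cream, lying flat: outer diameter 50, hole diameter 24, height 28 mm, about 40 g. At the start on top of the larger roll.
- stamp: Origin: centre of its underside; z up. Loose round wooden hand stamp, 64 mm high: foot of diameter 36 mm and 14 mm high with rubber beneath, neck of diameter 14 mm, then a cylindrical knob of diameter 26 mm from 36 to 64 mm above the underside, to hold it by. About 60 g. Top of the pile.
- tray: Origin: centre of its underside; z up. Fixed shallow steel tray for the block, outside 158 (x) by 94 (y) by 11 mm high, walls and floor 4 mm thick, so 150 by 86 mm inside; inner floor 4 mm above the origin. Its x axis runs along its length. Turned up to 0.6 rad either way.
- thick_stand: Origin: centre of its underside; z up. Fixed large stand for the larger roll: plywood disc of diameter 80 mm, 12 mm thick, with an upright dark wooden pin of diameter 14 mm in its centre, 30 mm high above the disc.
- thin_stand: Origin: centre of its underside; z up. Fixed small stand for the smaller roll: plywood disc of diameter 60 mm, 12 mm thick, with an upright steel pin of diameter 8 mm in its centre, 20 mm high above the disc.
- pad: Origin: centre of its underside; z up. Fixed round ink pad for the stamp: dark steel dish of outside diameter 66 mm, rim 14 mm high and 3 mm thick (60 mm inside), filled with blue felt whose top is 10 mm above the origin.
- glue: Origin: centre of its underside; z up. Bystander: loose white glue bottle with a blue cap, diameter 52 mm, 130 mm high, standing at the robot's right of the work. To be left alone.
Things that resemble listed ones, but are neither listed nor needed, are in the scene too. What is shaped like the wide_roll but blue or pink is not meant.

How it is judged:
By the outcome, as a careful person would: the job done as asked, in the order asked, and still so for the second after the job is handed in, with the robot touching nothing.
It also fails if it takes over 128 s, if anything falls off the work surface, if the arm or the gripper's body presses on something with over 40 N, if the wrist force passes 120 N, or if a joint passes its speed limit or range.

### The arm

A 7-joint arm with a two-finger parallel gripper is mounted at the origin on the work surface. World frame = base frame: x ahead of the robot, y to its left, z up, the work surface at z = 0. Lengths are in m, angles in rad, forces in N, time in s.
With the tool pointing down it reaches from about 0.425 to 0.925 m from the base axis. Payload 6.8 kg.
Tool frame: the origin (TCP) lies at the very end of the fingers, on their centre line; the grasp point (between the pads) lies bot.tcp_to_grasp behind it (bot.tcp_to_grasp is the distance from the TCP to the grasp point, in m); z points along the fingers, y is the line along which they close (so a half turn about z gives the same grasp; the last joint's range is limited). The gripper opens to 85 mm and grips with 20 to 120 N. Pads are 22 mm wide; open, the fingers measure 114 mm over their backs; the gripper's body (76 mm by 85 mm) begins 54 mm behind the grasp point. The pads swing forward as they close: fully open they stand 13 mm farther back than shut.
Start: joints at [-1.381, 0.477, 0.022, 1.555, -0.011, 1.109, -0.083], TCP at [0.198, 0.645, 0.231] pointing down, gripper open.
Joint ranges: [-2.96, 2.96], [-0.34, 2.1], [-1.41, 1.46], [0.24, 2.44], [-1.37, 4.51], [0.17, 1.92], [-2.96, 2.96]. Speed limits (rad/s): [2.39, 2.39, 3.14, 3.14, 3.14, 3.14, 3.14].

### API

Orientations are given as a unit quaternion [w, x, y, z].
In Python, from station import bot gives the robot as it stands.
- The arm moves only by the tool servo_tool, never from a script. Its argument "motion" is a list that holds one entry, the list of rows, each a list of 7 numbers: the shift along the tool's x, y, z in m, then the turn, a rotation vector about the tool's x, y, z in units of 5 degrees (1.0 is 5 degrees), then the opening, from 0 (shut) to 1 (fully open). A call has 1 to 20 rows; each row is the pose to reach, as a shift and turn from the pose commanded when the call began, along the tool's axes at that moment; what a row does not reach only later rows make up. A row lasts 1/12 s, in which the tool goes at most 41.7 mm and 7.16 degrees, less where a joint would pass 70% of its speed; a pose out of reach is approached as far as the arm can. A call with a gripper value outside its range is refused whole. The fingers move at their own pace and stop on an object; "grip_force" is the grip in N (left out, the last holds). Time passes only in rows, so rows that repeat a pose let the fingers close. It gives the time, the measured TCP pose, the force, the opening and the grip force at its end, in the units of the state.
- bot.get_obs(): the state, without advancing time (a new reading comes with each control period).
- bot.read_camera(name): name is "scene" or "side" or "wrist"; returns a dict with "img" (480x640x3 uint8, red, green, blue), "K" (3x3 intrinsics, pixels), "k1" (the pictures are not rectified: a ray, as slopes to the right and down, at radius r is drawn at 1 + k1 r^2 times it, then the intrinsics apply), "pose" (4x4, takes a point from camera to world coordinates). Camera axes: x right, y down, z forward; pixel columns grow to the right and rows downward; lengths in m; the calibration is good to about 2 mm. A picture is of the moment at which its call begins. There is no depth.
- bot.hand_in(): hands the job in; it is judged then, once.
The state is a dict: "t": time; "q": joint angles; "joint_vel": joint speeds; "joint_torque": joint torques, N m; "eef_pos": TCP position; "tool_rot": TCP orientation; "contact_force": force on the tool from outside, world axes, zero at the start; "torque": the same for the moment, N m; "gripper_width": opening from 0.0 (shut) to 1.0 (fully open); "grasp_force": force on a finger pad.
Only numpy, scipy, OpenCV 4.12 (cv2) and the standard library are available. Lean on these libraries where they do the work, as an engineer would, in place of code of your own. Each camera call takes 0.05 s, during which the arm holds its last target. There are 200 camera calls.

## Working session

There is one attempt and no reset: what is moved stays moved. The work goes in short steps, Python scripts to look and compute and a tool call to move; the robot and the scene stay as the last step left them, time stands still between calls to the robot, and variables do not carry over. Pictures are saved under pics/ and viewed, at most 14 in all, crops included, and the job is handed in when it is done.

Besides the shell and the picture viewer there is one more tool, called after "Call:" as name(argument=value, ...) on one line, values as JSON. servo_tool: Moves the arm, as the interface text tells. Its arguments: {"type":"object","properties":{"motion":{"type":"array"},"grip_force":{"type":"number"}},"required":["motion"]}

```bash
ls; mkdir -p pics
python3 - <<'E'
from station import bot
import cv2,pickle
o=bot.get_obs();print(o, bot.tcp_to_grasp)
for n in("scene","side"):
    c=bot.read_camera(n);pickle.dump(c,open(n+'.pkl','wb'));cv2.imwrite(f'pics/{n}0.png',c['img'][:,:,::-1]);print(c['K'],c['k1'],c['pose'].round(3))
E
```

```text
pics
{'t': 0.0, 'q': array([-1.38105415,  0.47776471,  0.02236349,  1.55642947, -0.01151325,
        1.10929506, -0.08312085]), 'joint_vel': array([-0.00088107,  0.00131965, -0.00169713, -0.00324834, -0.00015259,
        0.00022615, -0.00085203]), 'joint_torque': array([ 5.83587662e-04, -5.96438956e+01,  1.60837054e+00, -2.81191814e+01,
        1.25367130e-02,  9.35553282e-03, -1.84676901e-05]), 'eef_pos': array([0.19793819, 0.64472212, 0.23035918]), 'tool_rot': array([-6.69764092e-05,  1.48384068e-01,  9.88929414e-01, -8.81541852e-04]), 'contact_force': array([ 0.31115789,  0.2941561 , -0.98493451]), 'torque': array([ 2.71122400e-02, -2.41924010e-02, -8.98472545e-05]), 'grasp_force': 0.0, 'gripper_width': 0.9962621306517182} 0.0187
[[439.9841761    0.         315.68989111]
 [  0.         439.9841761  239.34394456]
 [  0.           0.           1.        ]] -0.1089160948857452 [[-0.423  0.564 -0.709  1.197]
 [ 0.906  0.256 -0.337  0.232]
 [-0.009 -0.785 -0.62   0.664]
 [ 0.     0.     0.     1.   ]]
[[622.58842108   0.         315.73845728]
 [  0.         622.58842108 248.01658189]
 [  0.           0.           1.        ]] 0.0207237978878788 [[-0.987 -0.105  0.125  0.408]
 [-0.162  0.69  -0.705  0.837]
 [-0.012 -0.716 -0.698  0.984]
 [ 0.     0.     0.     1.   ]]
```

View pics/scene0.png

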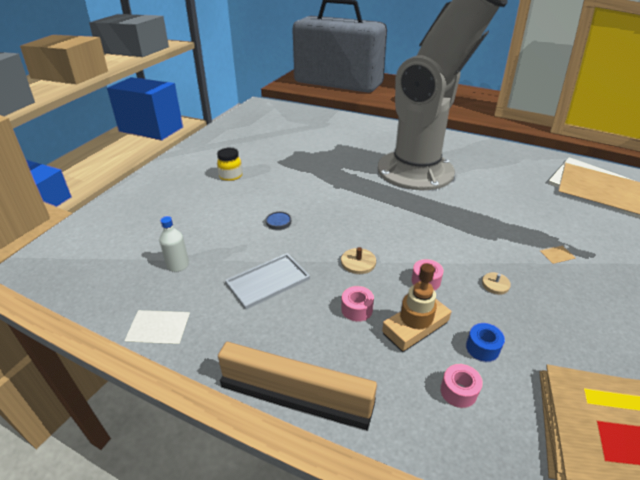

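View pics/side0.png

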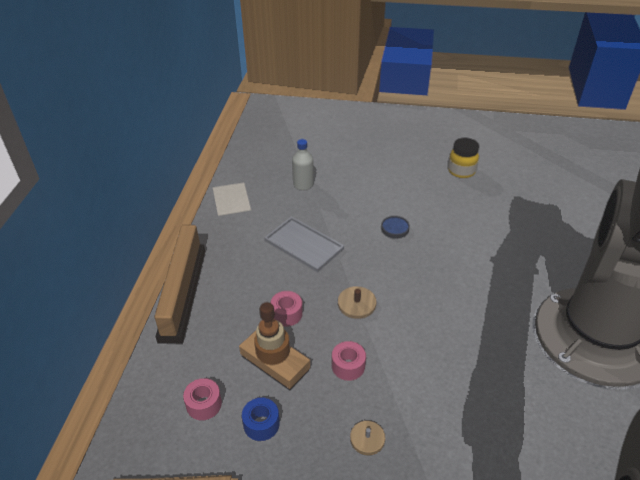

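Scene view: pile with knob at (427,272) and block around (417,325), tray (268,280), thick stand (358,261), thin stand (496,283), pad (278,220), glue (172,250), three pink rolls and a blue one as decoys. The side view shows the same, with the pile at (270,345), thin stand (367,437), thick stand (357,302), pad (395,227) and tray (304,243).

```bash
cat > h.py <<'E'
import numpy as np,cv2,pickle
from station import bot
def shot(n,f=None):
    c=bot.read_camera(n)
    if f: cv2.imwrite(f'pics/{f}.png',c['img'][:,:,::-1])
    return c
def ray(c,p):
    s=cv2.undistortPoints(np.array([[p]],float),c['K'],np.array([c['k1'],0,0,0.]))[0,0]
    return c['pose'][:3,3],c['pose'][:3,:3]@np.array([s[0],s[1],1])
def onz(c,p,z):
    o,d=ray(c,p);return (o+d*(z-o[2])/d[2])[:2]
def proj(c,P):
    T=np.linalg.inv(c['pose']);r,_=cv2.Rodrigues(T[:3,:3])
    return cv2.projectPoints(np.array(P,float).reshape(-1,1,3),r,T[:3,3],c['K'],np.array([c['k1'],0,0,0.]))[0][:,0]
E
python3 - <<'E'
from h import *
S=pickle.load(open('scene.pkl','rb'));D=pickle.load(open('side.pkl','rb'))
for n,z,a,b in[('knobtop',.166,(428,267),(266,308)),('tray',.006,(268,280),(304,243)),('thick',.012,(358,260),(357,301)),('thin',.012,(496,282),(367,436)),('pad',.012,(278,219),(395,226)),('glue',0,(176,267),(303,185)),
 ('pinkA',.038,(428,268),(349,355)),('pinkB',.038,(357,297),(287,303)),('pinkC',.038,(461,380),(202,393)),('blue',.038,(486,336),(261,413))]:
    print(n,onz(S,a,z).round(4),onz(D,b,z).round(4))
# crops
for c,n,(x,y,w,h) in((S,'s',(370,240,140,120)),(D,'d',(225,290,140,120))):
    cv2.imwrite(f'pics/crop_{n}.png',cv2.resize(c['img'][y:y+h,x:x+w,::-1],None,fx=5,fy=5,interpolation=cv2.INTER_CUBIC))
E
```

```text
knobtop [0.6165 0.1665] [0.6142 0.1684]
tray [ 0.6152 -0.1605] [ 0.6113 -0.1636]
thick [ 0.4792 -0.0043] [ 0.4721 -0.0042]
thin [0.4244 0.2942] [0.4205 0.2942]
pad [ 0.4143 -0.2461] [ 0.4117 -0.2449]
glue [ 0.6615 -0.3781] [ 0.6523 -0.3778]
pinkA [0.4707 0.1506] [0.4699 0.1512]
pinkB [0.6129 0.0428] [0.6079 0.0447]
pinkC [0.7217 0.2697] [0.7152 0.2714]
blue [0.6095 0.2937] [0.6036 0.2941]
```

```bash
cd pics; python3 -c "
import cv2,numpy as np
a=cv2.imread('crop_s.png');b=cv2.imread('crop_d.png')
cv2.imwrite('crops.png',cv2.resize(np.hstack([a,b]),(800,343),interpolation=cv2.INTER_AREA))"
```

```text
(no output)
```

View pics/crops.png

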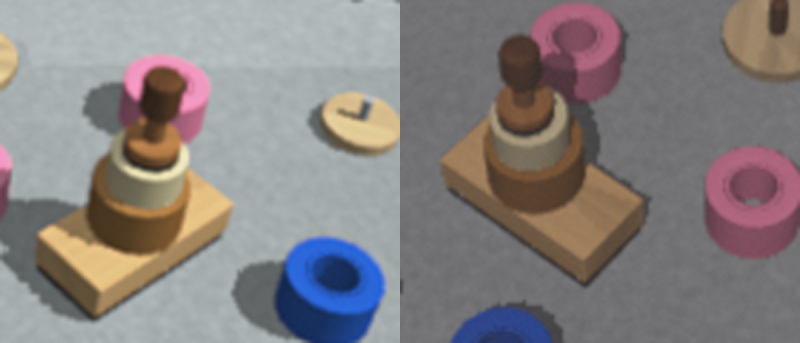

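Crops: the stack is intact; the block's top corners are at side (240,346),(290,380),(311,360) and scene (383,322),(403,342),(451,312).

```bash
cat >> h.py <<'E'
from scipy.spatial.transform import Rotation as R
def delta(to,yaw=None):
    """shift (tool axes) and turn (5deg units) from present pose; yaw = world angle of tool y axis (mod pi)"""
    o=bot.get_obs();q=o['tool_rot'];M=R.from_quat([*q[1:],q[0]])
    y=M.as_matrix()[:,1];cur=np.arctan2(y[1],y[0])
    yaw=cur if yaw is None else cur+(yaw-cur+np.pi/2)%np.pi-np.pi/2
    T=R.from_matrix(np.array([[np.sin(yaw),np.cos(yaw),0],[-np.cos(yaw),np.sin(yaw),0],[0,0,-1]]))
    T=R.from_matrix(np.c_[[np.sin(yaw),-np.cos(yaw),0],[np.cos(yaw),np.sin(yaw),0],[0,0,-1.]])
    T=T if abs(np.linalg.det(T.as_matrix())-1)<1e-6 else None
    X=np.array([np.cos(yaw),np.sin(yaw),0]);Z=np.array([0,0,-1.]);T=R.from_matrix(np.c_[np.cross(X,Z),X,Z])
    print('pos',o['eef_pos'].round(4),'yaw',round(cur,3),'shift',M.inv().apply(np.array(to)-o['eef_pos']).round(4),'turn',np.degrees((M.inv()*T).as_rotvec()/5).round(3),'t',round(o['t'],2),'w',o['gripper_width'].round(3))
E
sed -i '/T=R.from_matrix(np.array/d;/T=R.from_matrix(np.c_\[\[/d;/T=T if/d' h.py
python3 - <<'E'
from h import *
S=pickle.load(open('scene.pkl','rb'));D=pickle.load(open('side.pkl','rb'))
def show(n,c,z,ps):
    P=np.array([onz(c,p,z) for p in ps]);d=np.diff(P,axis=0)
    print(n,P.round(3).tolist(),np.hypot(*d.T).round(3),np.arctan2(d[:,1],d[:,0]).round(3), ((P[0]+P[2])/2).round(4))
show('block',D,.036,[(239.7,346),(289.8,380.3),(310.8,360)])
show('block',S,.036,[(383.3,322.3),(403.3,342.2),(451.2,311.8)])
show('tray',S,.011,[(225,280),(290,256),(309,278),(243,304)])
show('tray',D,.011,[(265,241),(288,221),(343,247),(320,267)])
bys=1.9
delta((.60,.167,.30),bys)
c=shot('wrist');T=c['pose'];print(T.round(3),c['K'],c['k1'])
E
```

```text
block [[0.676, 0.161], [0.568, 0.221], [0.538, 0.172]] [0.123 0.057] [ 2.634 -2.117] [0.6068 0.1662]
block [[0.652, 0.111], [0.682, 0.158], [0.574, 0.222]] [0.056 0.126] [1.009 2.608] [0.6131 0.1664]
tray [[0.659, -0.242], [0.529, -0.151], [0.577, -0.08], [0.703, -0.169]] [0.158 0.086 0.154] [ 2.529  0.979 -0.616] [ 0.618  -0.1611]
tray [[0.699, -0.152], [0.661, -0.226], [0.522, -0.159], [0.563, -0.09]] [0.084 0.154 0.081] [-2.047  2.69   1.035] [ 0.6103 -0.1552]Traceback (most recent call last):
  File "<stdin>", line 11, in <module>
  File "h.py", line 22, in delta
    print('pos',o['eef_pos'].round(4),'yaw',round(cur,3),'shift',M.inv().apply(np.array(to)-o['eef_pos']).round(4),'turn',np.degrees((M.inv()*T).as_rotvec()/5).round(3),'t',round(o['t'],2),'w',o['gripper_width'].round(3))
                                                                                                                                                                                                 ^^^^^^^^^^^^^^^^^^^^^^^^
AttributeError: 'float' object has no attribute 'round'
```

```bash
sed -i "s/o\['gripper_width'\].round(3)/round(float(o['gripper_width']),3)/" h.py
python3 - <<'E'
from h import *
delta((.56,.20,.34),1.04)
c=shot('wrist');T=c['pose'];print(T.round(3),c['K'],c['k1'])
E
```

```text
pos [0.1979 0.6448 0.2304] yaw 1.273 shift [-0.4767 -0.3192 -0.109 ] turn [-0.018  0.004  2.67 ] t 0.1 w 1.001
[[ 0.294  0.924  0.247  0.135]
 [ 0.956 -0.283 -0.077  0.664]
 [-0.002  0.258 -0.966  0.373]
 [ 0.     0.     0.     1.   ]] [[403.13274829   0.         315.97525652]
 [  0.         403.13274829 240.20525925]
 [  0.           0.           1.        ]] -0.08264547132498662
```

Call:
servo_tool(motion=[[[-0.011,-0.007,-0.001,0,0,0.05,1],[-0.032,-0.02,-0.003,0,0,0.16,1],[-0.059,-0.037,-0.006,0,0,0.3,1],[-0.091,-0.057,-0.009,0,0,0.45,1],[-0.123,-0.077,-0.012,0,0,0.6,1],[-0.155,-0.097,-0.015,0,0,0.77,1],[-0.187,-0.118,-0.018,0,0,0.93,1],[-0.219,-0.138,-0.021,0,0,1.1,1],[-0.251,-0.158,-0.024,0,0,1.25,1],[-0.283,-0.178,-0.027,0,0,1.4,1],[-0.315,-0.198,-0.03,0,0,1.57,1],[-0.347,-0.218,-0.033,0,0,1.73,1],[-0.379,-0.239,-0.036,0,0,1.9,1],[-0.411,-0.259,-0.039,0,0,2.05,1],[-0.443,-0.279,-0.042,0,0,2.2,1],[-0.475,-0.299,-0.045,0,0,2.37,1],[-0.502,-0.316,-0.047,0,0,2.5,1],[-0.523,-0.329,-0.049,0,0,2.6,1],[-0.534,-0.336,-0.05,0,0,2.67,1],[-0.534,-0.336,-0.05,0,0,2.67,1]]])

```text
t: 1.82
eef_pos: [0.6115, 0.163, 0.2814]
tool_rot: [0.001, 0.265, 0.964, -0.001]
contact_force: [-0.3, 0.2, 0.1]
gripper_width: 1.0
grasp_force: 0.0
```

Run:
```python
from h import *
delta((.613,.167,.133),1.04)
c=shot('wrist','w1');pickle.dump(c,open('w1.pkl','wb'));print(proj(c,[(.615,.167,.166),(.610,.167,.036)]).round(1))
```

```text
pos [0.6115 0.163  0.2814] yaw 1.034 shift [0.0009 0.0043 0.1484] turn [-0.011  0.018 -0.072] t 1.82 w 1.0
[[324.1 236.2]
 [319.  198.4]]
```

View pics/w1.png

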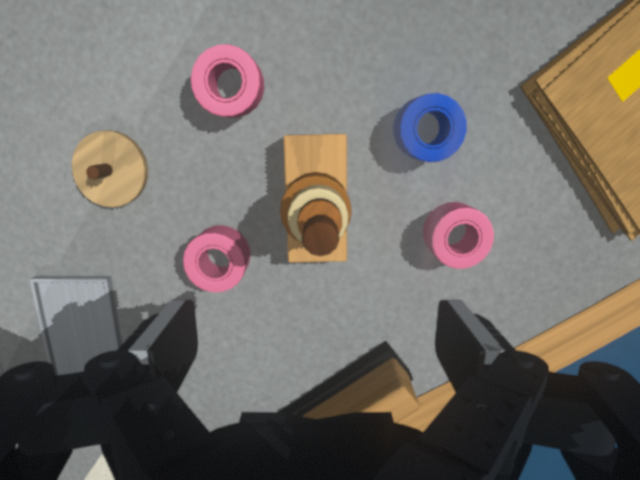

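Wrist view: block centred near (316,198), square with the gripper; knob top at (320,238), narrow roll top (319,214), wide roll (316,209).

Run:
```python
from h import *
c=pickle.load(open('w1.pkl','rb'))
for n,p,z in[('knob',(320.5,237),.166),('narrow',(319,214),.102),('wide',(316,209),.074),('block',(316,198.5),.036),('thick',(109,169),.012)]: print(n,onz(c,p,z).round(4))
P=np.array([onz(c,p,.036) for p in[(284.5,136),(346,134.5),(347,262),(287.5,263)]]);d=np.diff(P,axis=0);print(P.round(3),np.hypot(*d.T),np.arctan2(d[:,1],d[:,0]))
```

```text
knob [0.6142 0.1647]
narrow [0.6117 0.1655]
wide [0.6114 0.1628]
block [0.6086 0.1644]
thick [ 0.4749 -0.0054]
[[0.543 0.169]
 [0.571 0.22 ]
 [0.68  0.158]
 [0.65  0.106]] [0.05757821 0.12527007 0.06019533] [ 1.05725277 -0.51112916 -2.09015938]
```

Call:
servo_tool(motion=[[[-0.001,0.005,0.01,0,0,0,1],[-0.001,0.005,0.03,0,0,0,0.8],[-0.001,0.005,0.055,0,0,0,0.7],[-0.001,0.005,0.08,0,0,0,0.7],[-0.001,0.005,0.105,0,0,0,0.7],[-0.001,0.005,0.125,0,0,0,0.7],[-0.001,0.005,0.14,0,0,0,0.7],[-0.001,0.005,0.147,0,0,0,0.7],[-0.001,0.005,0.147,0,0,0,0.6],[-0.001,0.005,0.147,0,0,0,0.45],[-0.001,0.005,0.147,0,0,0,0.4],[-0.001,0.005,0.147,0,0,0,0.36],[-0.001,0.005,0.147,0,0,0,0.32],[-0.001,0.005,0.147,0,0,0,0.28],[-0.001,0.005,0.147,0,0,0,0.2],[-0.001,0.005,0.147,0,0,0,0.1],[-0.001,0.005,0.147,0,0,0,0.0],[-0.001,0.005,0.147,0,0,0,0.0]]], grip_force=35)

```text
t: 3.37
eef_pos: [0.6141, 0.1715, 0.1353]
tool_rot: [0.001, 0.262, 0.965, 0.001]
contact_force: [-0.7, 0.1, 5.7]
gripper_width: 0.294
grasp_force: 34.3
```

Run:
```python
from h import *
delta((.413,-.2455,.20),1.04)
```

```text
pos [0.6141 0.1715 0.1353] yaw 1.04 shift [-0.0377 -0.4613 -0.0654] turn [ 0.019  0.013 -0.   ] t 3.37 w 0.294
```

Call:
servo_tool(motion=[[[0,0,-0.008,0,0,0,0],[0,0,-0.025,0,0,0,0],[0,0,-0.045,0,0,0,0],[-0.001,-0.008,-0.06,0,0,0,0],[-0.002,-0.025,-0.065,0,0,0,0],[-0.004,-0.05,-0.065,0,0,0,0],[-0.007,-0.083,-0.065,0,0,0,0],[-0.01,-0.119,-0.065,0,0,0,0],[-0.013,-0.155,-0.065,0,0,0,0],[-0.016,-0.191,-0.065,0,0,0,0],[-0.019,-0.227,-0.065,0,0,0,0],[-0.022,-0.263,-0.065,0,0,0,0],[-0.025,-0.299,-0.065,0,0,0,0],[-0.028,-0.335,-0.065,0,0,0,0],[-0.031,-0.371,-0.065,0,0,0,0],[-0.034,-0.405,-0.065,0,0,0,0],[-0.036,-0.432,-0.065,0,0,0,0],[-0.037,-0.45,-0.065,0,0,0,0],[-0.038,-0.461,-0.065,0,0,0,0],[-0.038,-0.461,-0.065,0,0,0,0]]])

```text
t: 5.03
eef_pos: [0.4092, -0.2485, 0.199]
tool_rot: [-0.001, 0.265, 0.964, -0.0]
contact_force: [0.0, -0.1, -0.6]
gripper_width: 0.293
grasp_force: 34.4
```

Run:
```python
from h import *
delta((.413,-.2455,.046),1.04)
c=shot('wrist','w2');pickle.dump(c,open('w2.pkl','wb'));print(proj(c,[(.413,-.2455,.012)]))
d=shot('side');cv2.imwrite('pics/w2.png',np.hstack([cv2.resize(c['img'],(480,360)),cv2.resize(d['img'][130:330,300:470],(306,360),interpolation=3)])[:,:,::-1])
```

```text
pos [ 0.4092 -0.2485  0.199 ] yaw 1.034 shift [-0.0019  0.0046  0.153 ] turn [-0.008 -0.012 -0.071] t 5.03 w 0.293
[[321.68445954 216.0570558 ]]
```

View pics/w2.png

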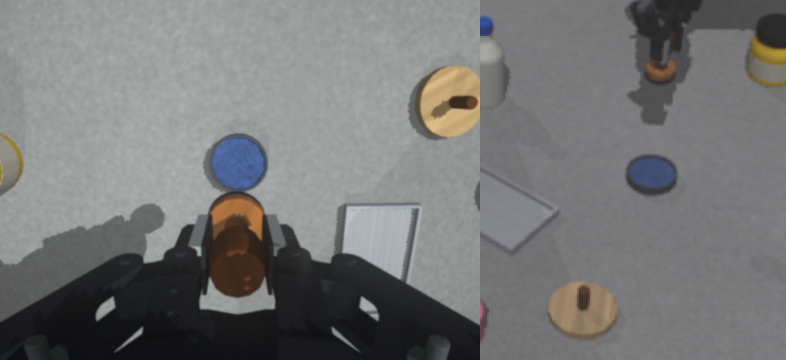

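Pad at wrist (317,216) full-size, stamp held upright; nearly above it.

Call:
servo_tool(motion=[[[-0.001,0.002,0.01,0,0,0,0],[-0.002,0.003,0.03,0,0,0,0],[-0.002,0.003,0.055,0,0,0,0],[-0.002,0.003,0.08,0,0,0,0],[-0.002,0.003,0.1,0,0,0,0],[-0.002,0.003,0.12,0,0,0,0],[-0.002,0.003,0.135,0,0,0,0],[-0.002,0.003,0.144,0,0,0,0],[-0.002,0.003,0.149,0,0,0,0],[-0.002,0.003,0.152,0,0,0,0],[-0.002,0.003,0.154,0,0,0,0],[-0.002,0.003,0.155,0,0,0,0],[-0.002,0.003,0.155,0,0,0,0],[-0.002,0.003,0.155,0,0,0,0]]])

```text
t: 6.3
eef_pos: [0.4164, -0.2442, 0.0448]
tool_rot: [0.001, 0.262, 0.965, 0.0]
contact_force: [-0.4, 0.2, -0.3]
gripper_width: 0.295
grasp_force: 34.4
```

Run:
```python
from h import *
delta((.413,-.2455,.0435),1.04)
```

```text
pos [ 0.4164 -0.2442  0.0448] yaw 1.04 shift [ 0.0023 -0.0029  0.0013] turn [ 0.004  0.013 -0.001] t 6.3 w 0.295
```

Call:
servo_tool(motion=[[[0.002,-0.001,0.001,0,0,0,0],[0.002,-0.001,0.002,0,0,0,0],[0.002,-0.001,0.002,0,0,0,0],[0.002,-0.001,0.002,0,0,0,0.4],[0.002,-0.001,0.002,0,0,0,0.6],[0.002,-0.001,0.002,0,0,0,0.8],[0.002,-0.001,0.002,0,0,0,0.8],[0.002,-0.001,0.0,0,0,0,0.8],[0.002,-0.001,-0.02,0,0,0,0.8],[0.002,-0.001,-0.05,0,0,0,0.8],[0.002,-0.001,-0.085,0,0,0,0.8],[0.002,-0.001,-0.12,0,0,0,0.8],[0.002,-0.001,-0.145,0,0,0,0.8],[0.002,-0.001,-0.155,0,0,0,0.8],[0.002,-0.001,-0.155,0,0,0,0.8]]])

```text
t: 7.55
eef_pos: [0.4152, -0.2444, 0.2015]
tool_rot: [0.003, 0.262, 0.965, 0.0]
contact_force: [0.2, 0.1, 0.0]
gripper_width: 0.803
grasp_force: 0.0
```

Run:
```python
from h import *
delta((.613,.168,.20),1.045)
c=shot('wrist','w3');d=shot('side')
cv2.imwrite('pics/w3.png',np.hstack([cv2.resize(c['img'],(480,360)),cv2.resize(d['img'][130:330,300:470],(306,360),interpolation=3)])[:,:,::-1])
```

```text
pos [ 0.4152 -0.2444  0.2015] yaw 1.04 shift [0.0381 0.4558 0.0021] turn [ 0.019  0.054 -0.056] t 7.55 w 0.803
```

View pics/w3.png

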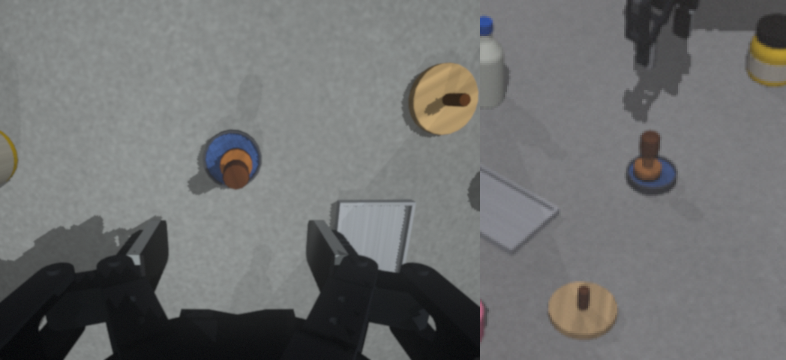

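Stamp stands on the felt inside the rim. Next: back to the pile.

Call:
servo_tool(motion=[[[0.001,0.01,0,0,0,0,0.95],[0.003,0.03,0,0,0,0,0.95],[0.005,0.058,0,0,0,0,0.95],[0.008,0.092,0,0,0,0,0.95],[0.011,0.128,0,0,0,0,0.95],[0.014,0.164,0,0,0,0,0.95],[0.017,0.2,0,0,0,0,0.95],[0.02,0.236,0,0,0,0,0.95],[0.023,0.272,0,0,0,0,0.95],[0.026,0.308,0,0,0,0,0.95],[0.029,0.344,0,0,0,0,0.95],[0.032,0.38,0,0,0,0,0.95],[0.035,0.412,0,0,0,0,0.95],[0.037,0.436,0,0,0,0,0.95],[0.038,0.45,0,0,0,0,0.95],[0.038,0.456,0,0,0,0,0.95],[0.038,0.456,0,0,0,0,0.95],[0.038,0.456,0,0,0,0,0.95]]])

```text
t: 9.15
eef_pos: [0.6112, 0.1669, 0.1985]
tool_rot: [-0.001, 0.263, 0.965, -0.001]
contact_force: [0.4, -1.4, 0.0]
gripper_width: 0.956
grasp_force: 0.0
```

Run:
```python
from h import *
delta((.613,.168,.077),1.045)
c=shot('wrist','w4');d=shot('side');pickle.dump((c,d),open('w4.pkl','wb'))
cv2.imwrite('pics/w4.png',np.hstack([c['img'][40:340,160:480],cv2.resize(d['img'][300:400,225:325],(300,300),interpolation=3)])[:,:,::-1])
```

```text
pos [0.6112 0.1669 0.1985] yaw 1.038 shift [-0.001   0.0021  0.1214] turn [-0.024 -0.007 -0.076] t 9.15 w 0.956
```

View pics/w4.png

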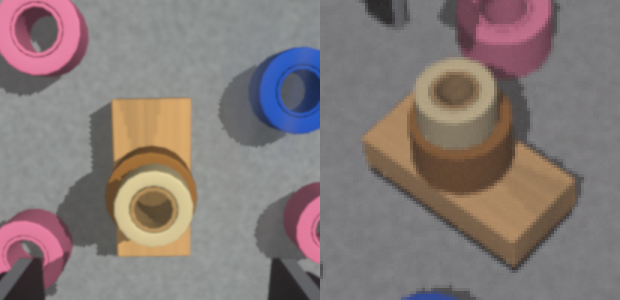

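Pile intact: narrow roll top at wrist (313.5,246) and side (270,330); wide roll top near wrist (311.5,232).

Run:
```python
from h import *
c,d=pickle.load(open('w4.pkl','rb'))
print(onz(c,(313.5,246),.102),onz(d,(270,329.7),.102),onz(c,(311.5,232),.074),onz(c,(312.5,216),.036))
S=pickle.load(open('scene.pkl','rb'))
# where does wrist-tcp line appear: project tcp axis
print(proj(c,[(.6112,.1669,.102),(.6112,.1669,.0)]))
P=np.array([onz(c,p,.036) for p in[(272,139),(350,138),(350,295),(278,295)]]);e=np.diff(P,axis=0);print(P.mean(0),np.arctan2(e[:,1],e[:,0]))
```

```text
[0.61211463 0.16423033] [0.61219481 0.16454679] [0.60958072 0.16388134] [0.60681782 0.16584375]
[[316.48337754 242.64119462]
 [316.60198867 211.33465967]]
[0.60990196 0.16405495] [ 1.05013521 -0.51171961 -2.10248315]
```

Call:
servo_tool(motion=[[[-0.002,-0.002,0.01,0,0,0,0.95],[-0.002,-0.002,0.03,0,0,0,0.95],[-0.002,-0.002,0.055,0,0,0,0.95],[-0.002,-0.002,0.08,0,0,0,0.95],[-0.002,-0.002,0.1,0,0,0,0.95],[-0.002,-0.002,0.112,0,0,0,0.95],[-0.002,-0.002,0.118,0,0,0,0.9],[-0.002,-0.002,0.12,0,0,0,0.85],[-0.002,-0.002,0.12,0,0,0,0.75],[-0.002,-0.002,0.12,0,0,0,0.68],[-0.002,-0.002,0.12,0,0,0,0.62],[-0.002,-0.002,0.12,0,0,0,0.55],[-0.002,-0.002,0.12,0,0,0,0.45],[-0.002,-0.002,0.12,0,0,0,0.3],[-0.002,-0.002,0.12,0,0,0,0.3],[-0.002,-0.002,0.12,0,0,0,0.3]]], grip_force=30)

```text
t: 10.58
eef_pos: [0.6135, 0.1661, 0.0808]
tool_rot: [0.001, 0.262, 0.965, 0.001]
contact_force: [-1.4, -0.1, 6.5]
gripper_width: 0.577
grasp_force: 30.9
```

Run:
```python
from h import *
delta((.4225,.2942,.15),1.04)
```

```text
pos [0.6135 0.1661 0.0808] yaw 1.04 shift [ 0.2295  0.0139 -0.0695] turn [ 0.022  0.016 -0.002] t 10.58 w 0.577
```

Call:
servo_tool(motion=[[[0,0,-0.004,0,0,0,0.3],[0,0,-0.015,0,0,0,0.3],[0,0,-0.035,0,0,0,0.3],[0.003,0,-0.055,0,0,0,0.3],[0.012,0.001,-0.067,0,0,0,0.3],[0.03,0.002,-0.07,0,0,0,0.3],[0.055,0.003,-0.07,0,0,0,0.3],[0.085,0.005,-0.07,0,0,0,0.3],[0.115,0.007,-0.07,0,0,0,0.3],[0.145,0.009,-0.07,0,0,0,0.3],[0.175,0.011,-0.07,0,0,0,0.3],[0.202,0.013,-0.07,0,0,0,0.3],[0.22,0.014,-0.07,0,0,0,0.3],[0.229,0.014,-0.07,0,0,0,0.3],[0.229,0.014,-0.07,0,0,0,0.3],[0.229,0.014,-0.07,0,0,0,0.3]]])

```text
t: 11.92
eef_pos: [0.4225, 0.2937, 0.1497]
tool_rot: [0.0, 0.262, 0.965, 0.0]
contact_force: [0.5, -0.3, -0.6]
gripper_width: 0.574
grasp_force: 31.1
```

Run:
```python
from h import *
delta((.4225,.2942,.0188),1.04)
c=shot('wrist');d=shot('side');pickle.dump((c,d),open('w5.pkl','wb'))
cv2.imwrite('pics/w5.png',np.hstack([c['img'][40:400,110:530],cv2.resize(d['img'][360:480,300:426],(378,360),interpolation=3)])[:,:,::-1])
```

```text
pos [0.4225 0.2937 0.1497] yaw 1.04 shift [0.0003 0.0003 0.1309] turn [0.007 0.006 0.005] t 11.92 w 0.574
```

View pics/w5.png

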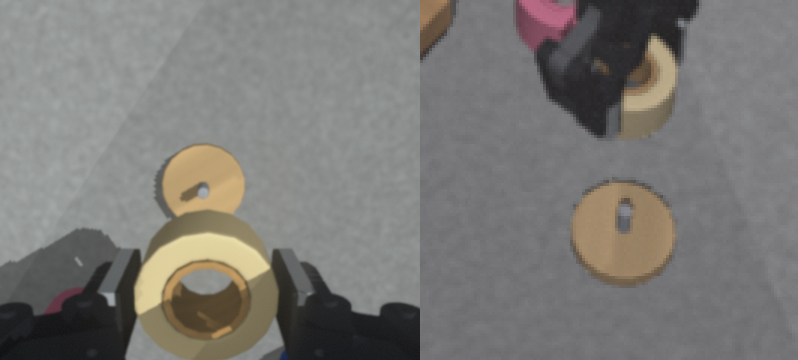

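Roll held level between the pads; stand disc at wrist (313,224), pin top (313,233); roll top centre (317,335).

Run:
```python
from h import *
c,d=pickle.load(open('w5.pkl','rb'))
print('roll',onz(c,(317,332),.171),'disc',onz(c,(313,224),.012),'pin',onz(c,(313,232.5),.032),'side',onz(d,(367.7,436.3),.012),onz(d,((625-420)/3+300,203/3+360),.032))
print(proj(c,[(.4225,.2937,.171)]))
```

```text
roll [0.42134883 0.29472132] disc [0.41936426 0.29312721] pin [0.42053141 0.29259376] side [0.41927111 0.29454658] [0.41960775 0.28973008]
[[316.10195622 336.07004912]]
```

Call:
servo_tool(motion=[[[0.001,-0.001,0.01,0,0,0,0.3],[0.001,-0.001,0.03,0,0,0,0.3],[0.001,-0.001,0.055,0,0,0,0.3],[0.001,-0.001,0.08,0,0,0,0.3],[0.001,-0.001,0.098,0,0,0,0.3],[0.001,-0.001,0.108,0,0,0,0.3],[0.001,-0.001,0.116,0,0,0,0.3],[0.001,-0.001,0.122,0,0,0,0.3],[0.001,-0.001,0.127,0,0,0,0.3],[0.001,-0.001,0.13,0,0,0,0.3],[0.001,-0.001,0.13,0,0,0,0.3],[0.001,-0.001,0.13,0,0,0,0.3]]])

```text
t: 13.02
eef_pos: [0.4211, 0.2938, 0.0197]
tool_rot: [0.0, 0.262, 0.965, 0.0]
contact_force: [-0.2, 0.4, 0.3]
gripper_width: 0.574
grasp_force: 31.1
```

Call:
servo_tool(motion=[[[0,0,0.001,0,0,0,0.3],[0,0,0.001,0,0,0,0.3],[0,0,0.001,0,0,0,0.7],[0,0,0.001,0,0,0,0.85],[0,0,0.001,0,0,0,0.95],[0,0,0.001,0,0,0,0.95],[0,0,-0.008,0,0,0,0.95],[0,0,-0.03,0,0,0,0.95],[0,0,-0.06,0,0,0,0.95],[0,0,-0.09,0,0,0,0.95],[0,0,-0.115,0,0,0,0.95],[0,0,-0.13,0,0,0,0.95],[0,0,-0.13,0,0,0,0.95]]])

```text
t: 14.1
eef_pos: [0.4226, 0.2949, 0.1534]
tool_rot: [0.002, 0.262, 0.965, 0.003]
contact_force: [-0.2, -0.1, -0.6]
gripper_width: 0.945
grasp_force: 0.0
```

Run:
```python
from h import *
delta((.6105,.164,.15),1.05)
c=shot('wrist');d=shot('side');pickle.dump((c,d),open('w6.pkl','wb'))
cv2.imwrite('pics/w6.png',np.hstack([c['img'][40:400,110:530],cv2.resize(d['img'][360:480,300:426],(378,360),interpolation=3)])[:,:,::-1])
```

```text
pos [0.4226 0.2949 0.1534] yaw 1.04 shift [-0.2283 -0.0177  0.0036] turn [ 0.076  0.019 -0.119] t 14.1 w 0.945
```

View pics/w6.png

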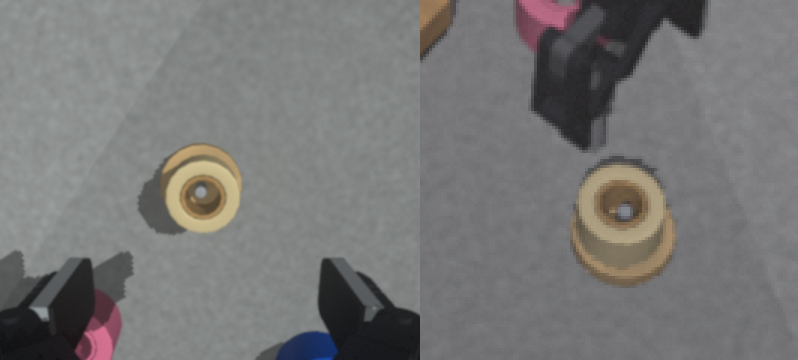

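Narrow roll sits over the pin, flat on the disc. Now the wide roll.

Call:
servo_tool(motion=[[[-0.006,0,0,0,0,0,1],[-0.02,-0.002,0,0,0,0,1],[-0.045,-0.004,0,0,0,0,1],[-0.075,-0.006,0,0,0,0,1],[-0.107,-0.008,0,0,0,0,1],[-0.139,-0.011,0,0,0,0,1],[-0.17,-0.013,0,0,0,-0.05,1],[-0.197,-0.015,0,0,0,-0.1,1],[-0.216,-0.017,0,0,0,-0.1,1],[-0.226,-0.018,0,0,0,-0.1,1],[-0.228,-0.018,0,0,0,-0.1,1],[-0.228,-0.018,0,0,0,-0.1,1],[-0.228,-0.018,0,0,0,-0.1,1]]])

```text
t: 15.28
eef_pos: [0.607, 0.1637, 0.1486]
tool_rot: [-0.001, 0.257, 0.966, -0.0]
contact_force: [0.6, 0.9, -0.3]
gripper_width: 1.003
grasp_force: 0.0
```

Run:
```python
from h import *
delta((.6105,.1635,.043),1.05)
c=shot('wrist')
h=cv2.cvtColor(c['img'],cv2.COLOR_RGB2HSV)
m=((h[:,:,0]<16)&(h[:,:,1]>150)).astype('uint8')
n,l,s,ce=cv2.connectedComponentsWithStats(m)
for i in range(1,n):
    if s[i,4]>800: print(s[i],ce[i])
print(proj(c,[(.6105,.1635,.074),(.6105,.1635,.036)]))
cv2.imwrite('pics/w7.png',c['img'][:,:,::-1])
```

```text
pos [0.607  0.1637 0.1486] yaw 1.05 shift [-0.0034  0.0017  0.1056] turn [-0.009 -0.021  0.002] t 15.28 w 1.003
[ 309  221   63   91 1202] [353.31364393 271.22545757]
[[318.96353646 258.57695855]
 [318.59705148 241.12999078]]
```

View pics/w7.png

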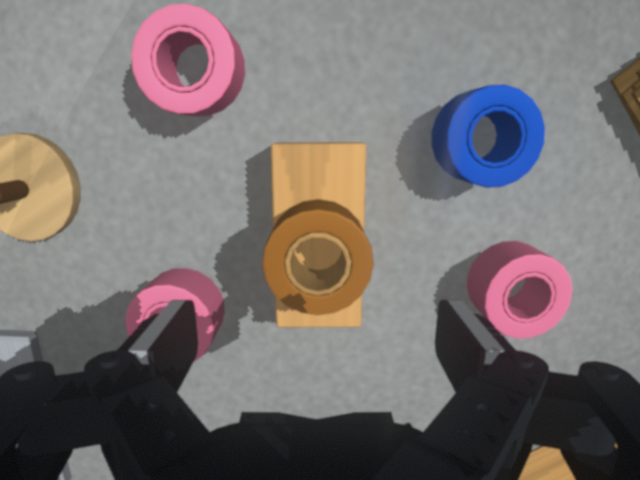

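Wide roll top centre at (319,259), as predicted.

Call:
servo_tool(motion=[[[-0.003,0.002,0.01,0,0,0,1],[-0.003,0.002,0.03,0,0,0,1],[-0.003,0.002,0.055,0,0,0,1],[-0.003,0.002,0.078,0,0,0,1],[-0.003,0.002,0.094,0,0,0,1],[-0.003,0.002,0.102,0,0,0,1],[-0.003,0.002,0.105,0,0,0,1],[-0.003,0.002,0.105,0,0,0,0.9],[-0.003,0.002,0.105,0,0,0,0.82],[-0.003,0.002,0.105,0,0,0,0.76],[-0.003,0.002,0.105,0,0,0,0.7],[-0.003,0.002,0.105,0,0,0,0.6],[-0.003,0.002,0.105,0,0,0,0.5],[-0.003,0.002,0.105,0,0,0,0.4],[-0.003,0.002,0.105,0,0,0,0.4]]], grip_force=40)

```text
t: 16.58
eef_pos: [0.6128, 0.1631, 0.046]
tool_rot: [0.001, 0.258, 0.966, 0.001]
contact_force: [-1.9, -0.8, 5.2]
gripper_width: 0.744
grasp_force: 43.5
```

Run:
```python
from h import *
delta((.475,-.0047,.12),1.05)
```

```text
pos [0.6128 0.1631 0.046 ] yaw 1.049 shift [ 0.0356 -0.214  -0.0745] turn [ 0.022  0.014 -0.015] t 16.58 w 0.744
```

Call:
servo_tool(motion=[[[0,0,-0.004,0,0,0,0.4],[0,0,-0.015,0,0,0,0.4],[0,0,-0.035,0,0,0,0.4],[0.001,-0.005,-0.055,0,0,0,0.4],[0.003,-0.018,-0.07,0,0,0,0.4],[0.006,-0.038,-0.075,0,0,0,0.4],[0.01,-0.065,-0.075,0,0,0,0.4],[0.015,-0.093,-0.075,0,0,0,0.4],[0.02,-0.121,-0.075,0,0,0,0.4],[0.025,-0.149,-0.075,0,0,0,0.4],[0.03,-0.176,-0.075,0,0,0,0.4],[0.033,-0.197,-0.075,0,0,0,0.4],[0.035,-0.209,-0.075,0,0,0,0.4],[0.036,-0.214,-0.075,0,0,0,0.4],[0.036,-0.214,-0.075,0,0,0,0.4],[0.036,-0.214,-0.075,0,0,0,0.4]]])

```text
t: 17.92
eef_pos: [0.4751, -0.0038, 0.1198]
tool_rot: [0.001, 0.258, 0.966, 0.001]
contact_force: [0.2, 0.6, -0.5]
gripper_width: 0.748
grasp_force: 44.2
```

Run:
```python
from h import *
delta((.475,-.0047,.022),1.05)
c=shot('wrist');d=shot('side');pickle.dump((c,d),open('w8.pkl','wb'))
cv2.imwrite('pics/w8.png',np.hstack([c['img'][40:400,110:530],cv2.resize(d['img'][240:360,290:416],(378,360),interpolation=3)])[:,:,::-1])
```

```text
pos [ 0.4751 -0.0038  0.1198] yaw 1.049 shift [-0.0003 -0.001   0.0978] turn [ 0.015  0.012 -0.006] t 17.92 w 0.748
```

View pics/w8.png

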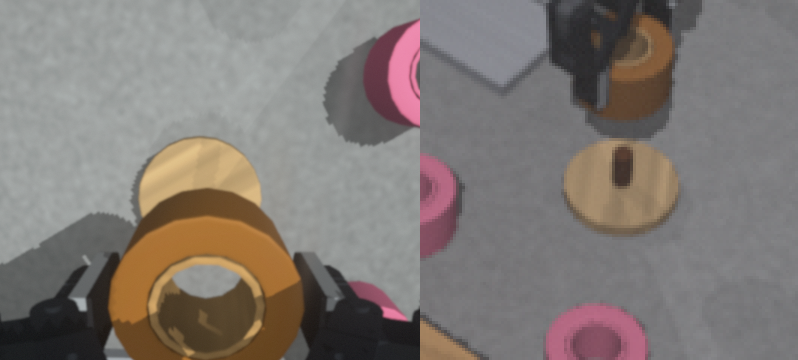

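Disc centre at wrist about (309.5,236), roll centre about (316,345); side disc centre (357,302).

Run:
```python
from h import *
c,d=pickle.load(open('w8.pkl','rb'))
print('disc',onz(c,(309.5,235.5),.012),onz(d,(356.9,301.5),.012),onz(d,(357.5,291),.042),'roll',onz(c,(316,345),.148),proj(c,[(.4751,-.0038,.148),(.475,-.005,.012)]))
a=np.linspace(0,6.28,60);print('edges x',[proj(c,np.c_[X+.04*np.cos(a),Y+.04*np.sin(a),a*0+.012])[:,0].min().round(1) for X,Y in[(.4725,-.0055)]],[proj(c,np.c_[X+.04*np.cos(a),Y+.04*np.sin(a),a*0+.012]).min(0).round(1) for X,Y in[(.475,-.005)]])
```

```text
disc [ 0.4717352  -0.00653475] [ 0.47218287 -0.00283111] [ 0.47222172 -0.00487937] roll [ 0.47455293 -0.00355333] [[316.18508595 346.67204133]
 [314.1243488  238.61946878]]
edges x [np.float64(249.1)] [array([251.8, 176. ])]
```

Call:
servo_tool(motion=[[[0.001,-0.002,0.008,0,0,0,0.4],[0.001,-0.002,0.022,0,0,0,0.4],[0.001,-0.002,0.036,0,0,0,0.4],[0.001,-0.002,0.05,0,0,0,0.4],[0.001,-0.002,0.063,0,0,0,0.4],[0.001,-0.002,0.074,0,0,0,0.4],[0.001,-0.002,0.083,0,0,0,0.4],[0.001,-0.002,0.09,0,0,0,0.4],[0.001,-0.002,0.094,0,0,0,0.4],[0.001,-0.002,0.097,0,0,0,0.4],[0.001,-0.002,0.097,0,0,0,0.4],[0.001,-0.002,0.097,0,0,0,0.4]]])

```text
t: 19.02
eef_pos: [0.4725, -0.0059, 0.0225]
tool_rot: [0.0, 0.258, 0.966, 0.0]
contact_force: [-0.5, -1.0, -0.7]
gripper_width: 0.743
grasp_force: 44.1
```

Call:
servo_tool(motion=[[[0,0,0.001,0,0,0,0.4],[0,0,0.001,0,0,0,0.4],[0,0,0.001,0,0,0,0.85],[0,0,0.001,0,0,0,1],[0,0,0.001,0,0,0,1],[0,0,0.001,0,0,0,1],[0,0,-0.008,0,0,0,1],[0,0,-0.03,0,0,0,1],[0,0,-0.06,0,0,0,1],[0,0,-0.09,0,0,0,1],[0,0,-0.115,0,0,0,1],[0,0,-0.13,0,0,0,1],[0,0,-0.13,0,0,0,1]]])

```text
t: 20.1
eef_pos: [0.4743, -0.0059, 0.156]
tool_rot: [0.003, 0.258, 0.966, 0.002]
contact_force: [-0.1, -0.1, -0.5]
gripper_width: 1.001
grasp_force: 0.0
```

Run:
```python
from h import *
delta((.609,.1645,.15),1.055)
c=shot('wrist');d=shot('side');pickle.dump((c,d),open('w9.pkl','wb'))
cv2.imwrite('pics/w9.png',np.vstack([np.hstack([cv2.resize(c['img'],(400,300)),cv2.resize(d['img'][240:360,290:416],(378,300),interpolation=3)]),np.hstack([cv2.resize(d['img'][300:400,225:345],(360,300),interpolation=3),cv2.resize(d['img'][205:280,250:355],(418,300),interpolation=3)])])[:,:,::-1])
```

```text
pos [ 0.4743 -0.0059  0.156 ] yaw 1.048 shift [-0.0317  0.2148  0.0071] turn [ 0.052  0.055 -0.076] t 20.1 w 1.001
```

View pics/w9.png

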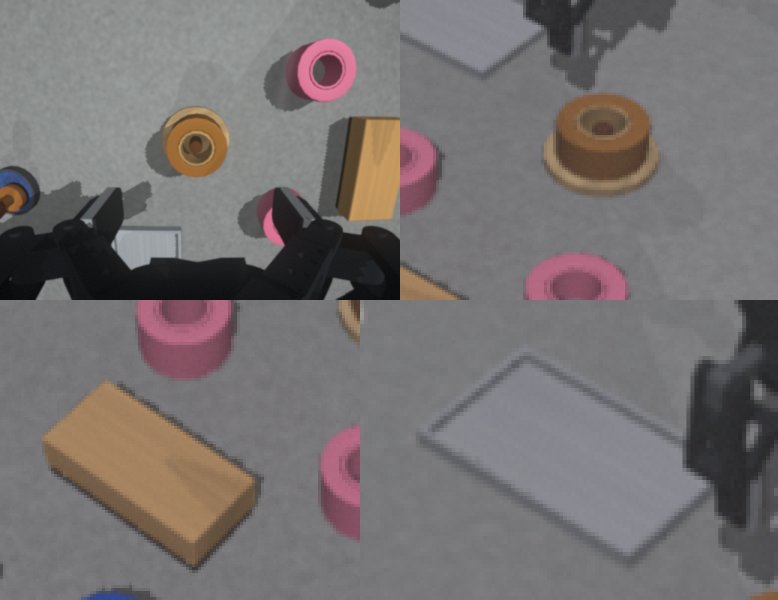

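Wide roll sits fully down over its pin; block alone, side-view top corners (239,347),(261,327),(311,362),(290,381); tray unobstructed in the side view.

Run:
```python
from h import *
c,d=pickle.load(open('w9.pkl','rb'))
P=np.array([onz(d,p,.036) for p in[(239.3,346.7),(261,326.7),(311,362.3),(290,380.7)]]);e=np.diff(P,axis=0);print(P.mean(0),np.hypot(*e.T),np.arctan2(e[:,1],e[:,0]))
```

```text
[0.60659019 0.16758157] [0.0604823  0.12825025 0.05424913] [-2.08275538  2.59291907  0.97367051]
```

Call:
servo_tool(motion=[[[-0.001,0.007,0,0,0,0,1],[-0.003,0.02,0,0,0,0,1],[-0.006,0.042,0,0,0,0,1],[-0.01,0.07,0,0,0,0,1],[-0.014,0.1,0,0,0,0,1],[-0.019,0.13,0,0,0,0,1],[-0.023,0.16,0,0,0,0,1],[-0.027,0.186,0,0,0,0,1],[-0.03,0.204,0,0,0,-0.05,1],[-0.032,0.213,0,0,0,-0.08,1],[-0.032,0.215,0,0,0,-0.08,1],[-0.032,0.215,0,0,0,-0.08,1],[-0.032,0.215,0,0,0,-0.08,1]]])

```text
t: 21.28
eef_pos: [0.6063, 0.1632, 0.1517]
tool_rot: [-0.001, 0.255, 0.967, -0.001]
contact_force: [-0.3, -0.7, -0.2]
gripper_width: 1.002
grasp_force: 0.0
```

Run:
```python
from h import *
delta((.609,.1645,.0145),1.055)
c=shot('wrist')
h=cv2.cvtColor(c['img'],cv2.COLOR_RGB2HSV)
m=((h[:,:,0]>8)&(h[:,:,0]<25)&(h[:,:,1]>80)&(h[:,:,2]>150)).astype('uint8')
n,l,s,ce=cv2.connectedComponentsWithStats(m)
for i in range(1,n):
    if s[i,4]>3000:
        q=cv2.convexHull(np.argwhere(l==i)[:,::-1].astype('int32'));b=cv2.boxPoints(cv2.minAreaRect(q))
        P=np.array([onz(c,p,.036) for p in b]);e=np.diff(P,axis=0)
        print(s[i],b.round(),P.mean(0),np.hypot(*e.T),np.arctan2(e[:,1],e[:,0]))
```

```text
pos [0.6063 0.1632 0.1517] yaw 1.054 shift [-0.0018  0.0027  0.1372] turn [-0.019 -0.009 -0.007] t 21.28 w 1.002
[  274   143    93   182 16124] [[274. 143.]
 [366. 143.]
 [366. 324.]
 [274. 324.]] [0.60975248 0.16397972] [0.05757664 0.12413125 0.06483242] [ 1.05452044 -0.48492648 -2.08701171]
```

Call:
servo_tool(motion=[[[-0.001,0.003,0.01,0,0,0,1],[-0.001,0.003,0.03,0,0,0,1],[-0.001,0.003,0.058,0,0,0,1],[-0.001,0.003,0.086,0,0,0,1],[-0.001,0.003,0.11,0,0,0,1],[-0.001,0.003,0.126,0,0,0,1],[-0.001,0.003,0.135,0,0,0,1],[-0.001,0.003,0.138,0,0,0,1],[-0.001,0.003,0.138,0,0,0,0.9],[-0.001,0.003,0.138,0,0,0,0.82],[-0.001,0.003,0.138,0,0,0,0.76],[-0.001,0.003,0.138,0,0,0,0.7],[-0.001,0.003,0.138,0,0,0,0.6],[-0.001,0.003,0.138,0,0,0,0.5],[-0.001,0.003,0.138,0,0,0,0.4],[-0.001,0.003,0.138,0,0,0,0.4]]], grip_force=60)

```text
t: 22.67
eef_pos: [0.6102, 0.1665, 0.016]
tool_rot: [0.001, 0.255, 0.967, 0.0]
contact_force: [-1.6, -1.4, 6.6]
gripper_width: 0.686
grasp_force: 65.4
```

Run:
```python
from h import *
delta((.613,-.1615,.12),1.03)
```

```text
pos [0.6102 0.1665 0.016 ] yaw 1.055 shift [-0.1642 -0.2838 -0.1042] turn [0.015 0.014 0.291] t 22.67 w 0.686
```

Call:
servo_tool(motion=[[[0,0,-0.005,0,0,0,0.4],[0,0,-0.018,0,0,0,0.4],[0,0,-0.04,0,0,0,0.4],[-0.001,-0.001,-0.065,0,0,0,0.4],[-0.004,-0.007,-0.088,0,0,0,0.4],[-0.011,-0.019,-0.102,0,0,0,0.4],[-0.022,-0.038,-0.104,0,0,0,0.4],[-0.036,-0.062,-0.104,0,0,0.03,0.4],[-0.051,-0.088,-0.104,0,0,0.06,0.4],[-0.066,-0.114,-0.104,0,0,0.09,0.4],[-0.081,-0.14,-0.104,0,0,0.12,0.4],[-0.096,-0.166,-0.104,0,0,0.15,0.4],[-0.111,-0.192,-0.104,0,0,0.18,0.4],[-0.126,-0.218,-0.104,0,0,0.21,0.4],[-0.141,-0.244,-0.104,0,0,0.24,0.4],[-0.153,-0.265,-0.104,0,0,0.27,0.4],[-0.161,-0.278,-0.104,0,0,0.29,0.4],[-0.164,-0.284,-0.104,0,0,0.29,0.4],[-0.164,-0.284,-0.104,0,0,0.29,0.4],[-0.164,-0.284,-0.104,0,0,0.29,0.4]]])

```text
t: 24.33
eef_pos: [0.6122, -0.16, 0.1182]
tool_rot: [-0.0, 0.266, 0.964, 0.001]
contact_force: [0.4, 0.7, -2.5]
gripper_width: 0.688
grasp_force: 64.7
```

Run:
```python
from h import *
delta((.613,-.1615,.020),1.03)
c=shot('wrist');d=shot('side');s=shot('scene');pickle.dump((c,d,s),open('w10.pkl','wb'))
def rect(im,cam,P,col):
    cv2.polylines(im,[np.round(proj(cam,P)*16).astype(int)],True,col,1,cv2.LINE_AA,4)
def R4(x,y,yaw,a,b,z):
    u=np.array([np.cos(yaw),np.sin(yaw)]);v=np.array([-u[1],u[0]])
    return [np.r_[np.array([x,y])+i*a/2*u+j*b/2*v,z] for i,j in((1,1),(1,-1),(-1,-1),(-1,1))]
for cam in(c,): rect(cam['img'],cam,R4(.613,-.1605,-.54,.158,.094,.011),(255,0,0))
S=pickle.load(open('scene.pkl','rb'));D=pickle.load(open('side.pkl','rb'))
for cam in (S,D): rect(cam['img'],cam,R4(.613,-.1605,-.54,.158,.094,.011),(255,0,0))
a=cv2.resize(S['img'][245:315,215:320],(375,250),interpolation=3);b=cv2.resize(D['img'][210:280,255:360],(375,250),interpolation=3)
cv2.imwrite('pics/w10.png',np.hstack([cv2.resize(c['img'],(420,315))if 0 else cv2.resize(c['img'],(420,500)),np.vstack([a,b])])[:,:,::-1])
```

```text
pos [ 0.6122 -0.16    0.1182] yaw 1.031 shift [-0.0015 -0.001   0.0982] turn [ 0.01  -0.01   0.015] t 24.33 w 0.688
```

View pics/w10.png

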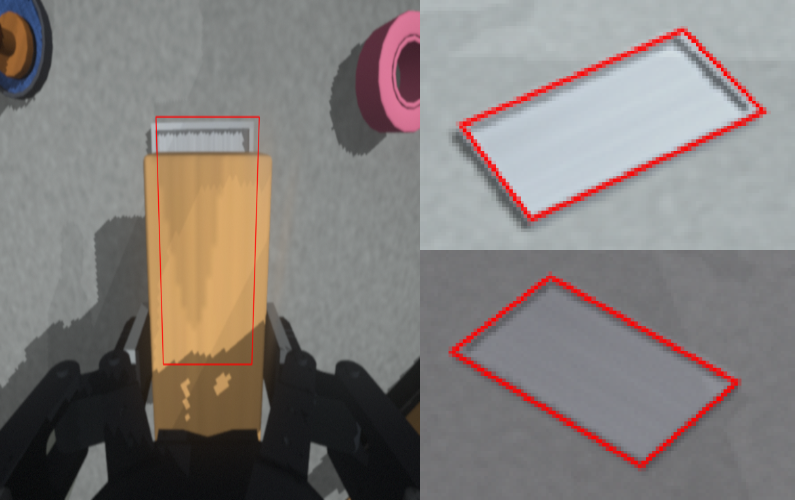

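Overlay of the assumed tray rectangle (0.613,-0.1605, yaw -0.54) fits both fixed views; block is above and aligned. Lowering.

Call:
servo_tool(motion=[[[-0.001,-0.001,0.008,0,0,0,0.4],[-0.001,-0.001,0.022,0,0,0,0.4],[-0.001,-0.001,0.036,0,0,0,0.4],[-0.001,-0.001,0.05,0,0,0,0.4],[-0.001,-0.001,0.063,0,0,0,0.4],[-0.001,-0.001,0.074,0,0,0,0.4],[-0.001,-0.001,0.083,0,0,0,0.4],[-0.001,-0.001,0.09,0,0,0,0.4],[-0.001,-0.001,0.094,0,0,0,0.4],[-0.001,-0.001,0.096,0,0,0,0.4],[-0.001,-0.001,0.097,0,0,0,0.4],[-0.001,-0.001,0.097,0,0,0,0.4]]])

```text
t: 25.48
eef_pos: [0.6128, -0.1629, 0.0215]
tool_rot: [0.0, 0.267, 0.964, 0.0]
contact_force: [-0.6, 1.1, -1.3]
gripper_width: 0.685
grasp_force: 64.7
```

Call:
servo_tool(motion=[[[0,0,0.001,0,0,0,0.4],[0,0,0.002,0,0,0,0.4],[0,0,0.002,0,0,0,0.4],[0,0,0.002,0,0,0,0.8],[0,0,0.002,0,0,0,1],[0,0,0.002,0,0,0,1],[0,0,0.002,0,0,0,1],[0,0,-0.008,0,0,0,1],[0,0,-0.03,0,0,0,1],[0,0,-0.06,0,0,0,1],[0,0,-0.095,0,0,0,1],[0,0,-0.13,0,0,0,1],[0,0,-0.155,0,0,0,1],[0,0,-0.17,0,0,0,1],[0,0,-0.17,0,0,0,1],[0,0,-0.17,0,0,0,1]]])

```text
t: 26.82
eef_pos: [0.613, -0.1628, 0.1925]
tool_rot: [0.001, 0.267, 0.964, 0.0]
contact_force: [-0.3, 0.2, -0.8]
gripper_width: 1.002
grasp_force: 0.0
```

Run:
```python
from h import *
c=shot('wrist');d=shot('side');s=shot('scene')
z=lambda i,y,x,h,w:cv2.resize(i['img'][y:y+h,x:x+w],(400,300),interpolation=3)
cv2.imwrite('pics/w11.png',np.vstack([np.hstack([z(c,0,0,480,640),z(d,130,230,360,260)if 0 else z(d,130,250,195,260)]),np.hstack([z(s,190,150,135,180),z(s,190,330,135,180)])])[:,:,::-1])
```

```text
(no output)
```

View pics/w11.png

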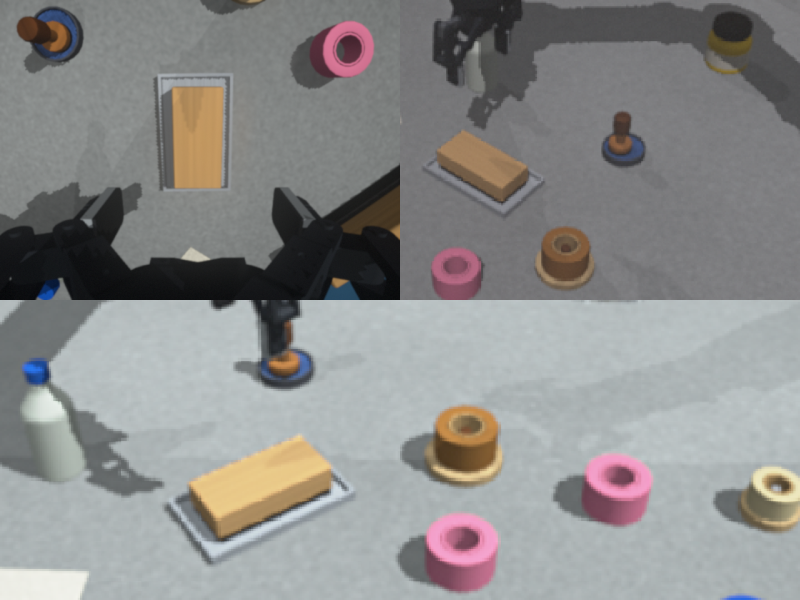

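All four pieces are in place: block inside the tray, stamp on the pad, both rolls on their stands, and the bottle standing.

```bash
python3 -c "
from station import bot
print(bot.hand_in())"
```

```text
the job is handed in; nothing more can be done
None
```

I handed the job in at about 27 s. In the last pictures the stamp stands on the pad, both rolls are down on their stands, the block lies flat in the tray, and the glue bottle is untouched; the hand-in returned no verdict.

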